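# Clamp a soil sample tube

### The arm

A 7-joint arm with a two-finger parallel gripper is mounted at the origin on a cart in front of the work surface, level with it; the furniture and walls round the work are solid. World frame = base frame: x ahead of the robot, y to its left, z up, the work surface at z = 0. Lengths are in m, angles in rad, forces in N, time in s.
With the tool pointing down it reaches from about 0.425 to 1.025 m from the base axis. Payload 9.4 kg.
Tool frame: the origin (TCP) lies midway between the tips of the shut fingers; the grasp point (between the pads) lies hold_point_z behind it (hold_point_z is the distance from the TCP to the grasp point, in m); z points along the fingers, y is the line along which they close (so a half turn about z gives the same grasp; the last joint's range is limited). The gripper opens to 93 mm and grips with 3 to 60 N. Pads are 15 mm wide; open, the fingers measure 128 mm over their backs; the gripper's body (75 mm by 188 mm) begins 65 mm behind the grasp point.
Start: joints at [-1.424, 0.599, -0.003, 1.599, 0.002, 0.943, -0.08], TCP at [0.161, 0.707, 0.219] pointing down, gripper open.
Joint ranges: [-2.57, 2.57], [-0.35, 1.97], [-1.29, 1.29], [0.11, 2.56], [-1.05, 4.19], [0.11, 1.86], [-2.63, 2.63]. Speed limits (rad/s): [2.22, 2.22, 3.01, 3.01, 3.14, 3.14, 3.14].

### API

Orientations are given as a unit quaternion [w, x, y, z].
In Python, from station import * gives the robot as it stands.
- The arm moves only by the tool apply_moves, never from a script. Its argument "targets" is a list of rows, each a list of 7 numbers: the turn, a rotation vector about the tool's x, y, z in rad, then the shift along the tool's x, y, z in mm, then the opening in per cent of the stroke, from 0 (shut) to 100 (fully open). A call has 1 to 20 rows; each row shifts and turns the commanded pose from where the row before left it, along the tool's axes as they then stand; what a row does not reach is not made up. A row lasts 1/12 s, in which the tool goes at most 41.7 mm and 7.16 degrees, less where a joint would pass 70% of its speed; a pose out of reach is approached as far as the arm can. A call is refused whole if a number of a shift passes 41.7 or a number of a turn 0.125, either way. A call with a gripper value outside its range is refused whole. The fingers move at their own pace and stop on an object; "grip_force" is the grip in N (left out, the last holds). Time passes only in rows, so rows that do not move let the fingers close. It gives the time, the measured TCP pose, the force, the opening and the grip force at its end, in the units of the state.
- get_state(): the state, without advancing time (a new reading comes with each control period).
- snapshot(name): name is "scene" or "top" or "wrist"; returns the picture (420x560x3 uint8, red, green, blue); there is no depth.
- camera_params(name): a dict with "intrinsics" (3x3 intrinsics, pixels), "k1" (the pictures are not rectified: a ray, as slopes to the right and down, at radius r is drawn at 1 + k1 r^2 times it, then the intrinsics apply), "world_from_camera" (4x4, takes a point from camera to world coordinates). Camera axes: x right, y down, z forward; pixel columns grow to the right and rows downward; lengths in m; the calibration is good to about 2 mm. A picture is of the moment at which its call begins: read the wrist's pose just before it. camera_params takes no time and is no camera call; for the wrist camera it gives the pose at the moment of the call.
- hand_in(): hands the job in; it is judged then, once.
The state is a dict: "time": time; "q": joint angles; "qvel": joint speeds; "joint_efforts": joint torques, N m; "tcp_pos": TCP position; "eef_rot": TCP orientation; "force": force on the tool from outside, world axes, zero at the start; "torque": the same for the moment, N m; "finger_gap": finger opening in m; "finger_force": force on a finger pad.
Only numpy, scipy, OpenCV 4.12 (cv2) and the standard library are available. Lean on these libraries where they do the work, as an engineer would, in place of code of your own. Each camera call takes 0.05 s, during which the arm holds its last target. There are 200 camera calls.

### The job

Push the metal sample tube along the channel of the green tube clamp until its end is home against the upright steel end stop. Then wind the clamp's ball-ended lever clockwise (seen from above) until it stops tight, its dark hub down on the brass nut and the sprung pad pressing on the tube. Keep the tube down in the channel, and leave the jar, tin, cutting ring and tape roll where they are.

Things in the scene. Friction and masses are not known exactly. Their poses are not given: they have to be found in the camera images.
- tube_clamp: Green tube clamp, fixed; origin on the worktop under its screw axis, y along the channel to the stop, z up. Bridge over the channel: posts with outer faces 56 mm either side of the axis, 34 mm thick along y, crosshead top 120 mm up, brass nut on it 38 mm in diameter, top 132 mm up. Foot plate 150 mm wide, 60 mm along y, 18 mm high with bolts.
- stop_face (a point): Middle of the face of the upright steel end stop (70 mm wide, 60 mm high), 100 mm from the screw axis. +y is the direction in which the tube must be pushed. Channel floor: 15 mm above the worktop, 48 mm wide between low guides whose tops are 27 mm above the worktop; it ends 230 mm before the stop face.
- tube_centre (a point): Centre of the loose pale metal sample tube, 200 mm long, 41 mm across, its ends can be pushed like solid faces, about 0.26 kg; it lies in the channel with its long axis (y) along it, its underside on the channel floor, its top 56 mm above the worktop. A push of 1 to 6 N slides it.
- tube_push_end (a point): Middle of the tube's end face away from the stop, 20.5 mm above its underside; the tube may be pushed here along the channel. It is 28 to 57 mm short of home at the start, and stands 100 mm before the screw axis when the tube is home.
- tube_stop_end (a point): Middle of the tube's end face towards the stop; it meets stop_face when the tube is home.
- lever_hub (a point): Point on the screw axis at the height of the middle of the lever arm (183 mm above the worktop at joint 0; it sinks 12 mm a turn, to 159 mm when tight). The dark hub is 32 mm in diameter, from 27 mm below to 15 mm above this point.
- lever_ball (a point): Centre of the black ball, 30 mm in diameter, at the end of the level lever arm, 88 mm from lever_hub. The arm is a steel bar 12 mm thick, bare from 16 to 69 mm from the axis; it can be pushed round from its side with shut fingers reaching below it (nothing but the nut is within 25 mm below it).
- lever (a joint): Turn of the lever in rad, growing clockwise seen from above; it starts between 0 and 2.8 and meets its hard stop, hub on brass nut, at 12.57 (two turns from 0). Friction torque about 0.15 N m (about 3 N at 55 mm); it stays where it is left.
- pad (a joint): How far the round rubber pad under the screw is pressed up into its sprung mount, m: 0 when free, about 0.005 when the lever is tight on the tube. Spring 2.2 N/mm with 4.4 N preload; the pad is 19 mm above the tube at lever 0.
- jar_mid (a point): Centre of a loose clear jar of soil with white lid, 62 mm in diameter, 78 mm high; a neighbour, to be left alone.
- tin_mid (a point): Centre of a loose open aluminium tin, 62 mm in diameter, 41 mm high, to the left of the clamp; to be left alone.
- ring_mid (a point): Centre of a loose steel cutting ring, 64 mm in diameter, 20 mm high; to be left alone.
- tape_mid (a point): Centre of a loose flat roll of cream tape, 82 mm in diameter, 19 mm high; to be left alone.
There are look-alikes about, which are no part of the job. Of the things that look like the part that bears tube_centre, the largest one is meant.

How it is judged:
On the way, in this order (a step that is already met when the one before it is completed fails the run):
1. the tube is pushed home: its end within 4 mm of the stop face (y of tube_stop_end in the frame of stop_face above -0.004 m), for 0.2 s.
2. the lever is wound to its stop (within 0.2 rad) and the pad is pressed in more than 3 mm (value of joint lever above 12.37 rad and value of joint pad above 0.003 m), for 0.2 s.
At the end, for the whole second after the job is handed in: The tube lies flat in the channel with its end within 4 mm of the stop face, the lever is within 0.2 rad of its tight stop and the sprung pad is pressed in by more than 3 mm by the tube (all of step 2 and y of tube_stop_end in the frame of stop_face above -0.004 m and horizontal distance between tube_stop_end and stop_face below 0.007 m and angle between tube_centre's own z axis and vertical below 0.06 rad); the robot touches nothing.
It fails at once if the tube is lifted more than 15 mm in the channel (height (world z) of tube_centre above 0.0505 m).
It fails at once if the jar, tin, cutting ring or tape roll is moved more than 30 mm (distance of any of jar_mid, tin_mid, ring_mid, tape_mid from where it was at the start of the episode above 0.03 m).
It also fails if it takes over 64 s, if anything falls off the work surface, if the arm or the gripper's body presses on something with over 40 N, if the wrist force passes 120 N, or if a joint passes its speed limit or range.

## Working session

There is one attempt and no reset: what is moved stays moved. The work goes in short steps, Python scripts to look and compute and a tool call to move; the robot and the scene stay as the last step left them, time stands still between calls to the robot, and variables do not carry over. Pictures are saved under pics/ and viewed, at most 10 in all, crops included, and the job is handed in when it is done.

Besides the shell and the picture viewer there is one more tool, called in YAML: its name, and indented under it one key for each argument. apply_moves: Moves the arm, as the interface text tells. Its arguments: {"type":"object","properties":{"targets":{"type":"array","items":{"type":"array","items":{"type":"number"}}},"grip_force":{"type":"number"}},"required":["targets"]}

```bash
mkdir -p pics; ls
python3 - <<'E'
from station import *
import cv2,numpy as np
s=get_state();print({k:np.round(v,3).tolist() for k,v in s.items()})
for n in ("scene","top"):
    p=camera_params(n);print(n,np.round(p["intrinsics"],1).tolist(),p["k1"],np.round(p["world_from_camera"],3).tolist())
    cv2.imwrite(f"pics/{n}0.png",snapshot(n)[:,:,::-1])
E
```

```text
pics
{'time': 0.0, 'q': [-1.424, 0.6, -0.003, 1.6, 0.002, 0.943, -0.08], 'qvel': [0.0, 0.001, 0.0, 0.001, 0.001, -0.001, 0.001], 'joint_efforts': [-0.001, -76.505, 1.497, -25.239, -0.052, 0.016, 0.0], 'tcp_pos': [0.161, 0.706, 0.218], 'eef_rot': [-0.0, 0.112, 0.994, -0.001], 'force': [-0.106, -0.428, -0.152], 'torque': [-0.003, 0.018, -0.012], 'finger_force': 0.0, 'finger_gap': 0.093}
scene [[484.8, 0.0, 282.8], [0.0, 484.8, 215.3], [0.0, 0.0, 1.0]] 0.01162636759888162 [[0.893, -0.357, 0.275, 0.188], [-0.451, -0.695, 0.56, -0.278], [-0.009, -0.623, -0.782, 1.023], [0.0, 0.0, 0.0, 1.0]]
top [[470.6, 0.0, 282.7], [0.0, 470.6, 208.9], [0.0, 0.0, 1.0]] -0.08753092618959613 [[0.02, -0.991, 0.133, 0.366], [-1.0, -0.018, 0.018, 0.339], [-0.016, -0.134, -0.991, 1.238], [0.0, 0.0, 0.0, 1.0]]
```

View pics/top0.png

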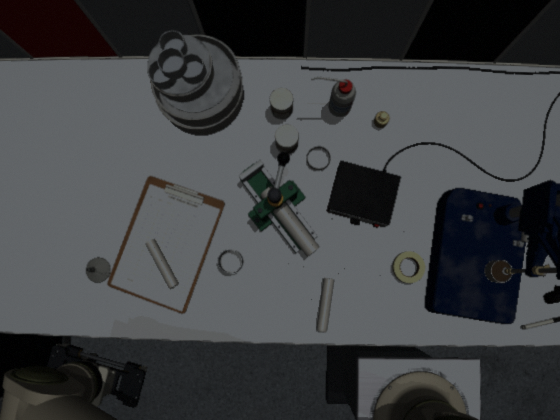

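View pics/scene0.png

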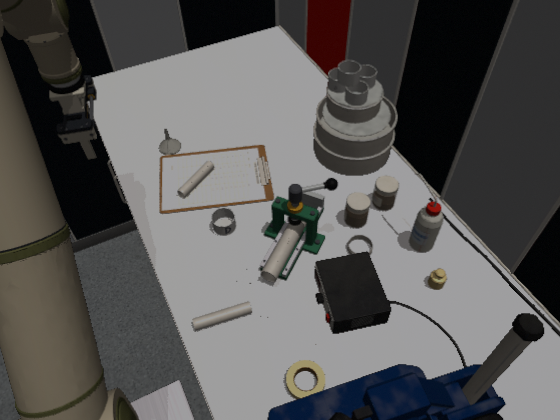

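The top view shows the clamp at about (275,200): the stop is up-left at (252,172), the tube's push end at (310,247), and the ball at (284,158). The jar is next to the ball at (287,137), the ring at (318,157). I'll enlarge both views.

Run:
```python
import cv2,numpy as np
a=cv2.imread("pics/top0.png")[125:275,220:340];b=cv2.imread("pics/scene0.png")[160:290,250:350]
a=cv2.resize(a,(400,500),interpolation=cv2.INTER_CUBIC);b=cv2.resize(b,(385,500),interpolation=cv2.INTER_CUBIC)
c=np.hstack([a,b]);c=np.clip(c.astype(float)*1.5,0,255).astype(np.uint8);cv2.imwrite("pics/crop1.png",c)
```

```text
(no output)
```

View pics/crop1.png

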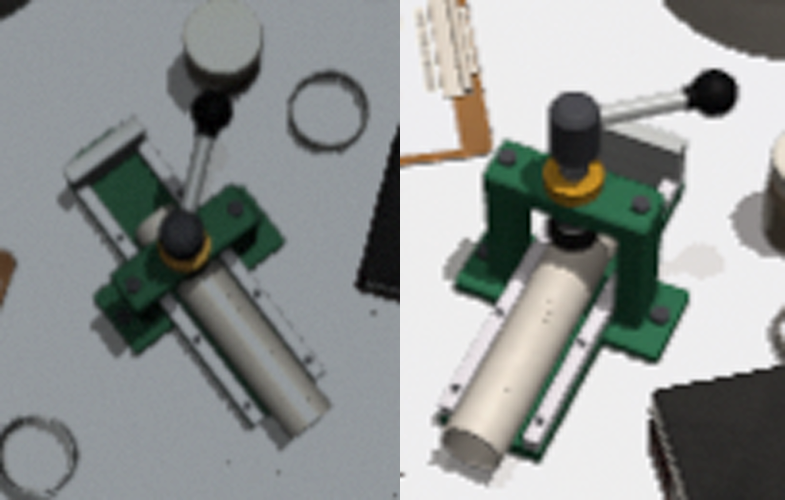

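The crop shows (crop pixels) the ball at (212,111) in the top view and (713,92) in the scene view, crosshead bolts at (132,286)/(236,209) and (507,157)/(641,205), the hub top at (181,228)/(575,108), and the tube end near (310,420)/(475,445).

```bash
cat > h.py <<'E'
from station import *
import numpy as np,cv2
def ray(n,uv,p=None):
    p=p or camera_params(n);K=p["intrinsics"];T=np.array(p["world_from_camera"])
    d=np.linalg.inv(K)@[uv[0],uv[1],1.];d=d[:2];s=d.copy()
    for _ in range(20): s=d/(1+p["k1"]*(s@s))
    v=T[:3,:3]@[s[0],s[1],1];return T[:3,3],v/np.linalg.norm(v)
def plane(n,uv,z,p=None):
    o,v=ray(n,uv,p);return o+v*(z-o[2])/v[2]
def tri(a,b):
    (o,v),(q,w)=ray("top",a),ray("scene",b)
    st=np.linalg.lstsq(np.c_[v,-w],q-o,rcond=None)[0]
    A,B=o+v*st[0],q+w*st[1];return (A+B)/2,np.linalg.norm(A-B)
def t(x,y):return (220+x/3.3333-.35,125+y/3.3333-.35)
def s(x,y):return (250+(x-400)/3.85-.37,160+y/3.846-.37)
E
python3 - <<'E'
from h import *
np.set_printoptions(precision=4,suppress=True)
P={}
for k,a,b in [("ball",(212,111),(713,92)),("bl",(132,286),(507,157)),("br",(236,209),(641,205)),("hubtop",(181,226),(575,103))]:
    P[k],e=tri(t(*a),s(*b));print(k,P[k],round(e,4))
for k,a,z in [("bl",(132,286),.123),("br",(236,209),.123),("hubtop",(181,226),.196),("ball",(212,111),.181)]: P[k]=plane("top",t(*a),z);print(k,P[k])
for k,a,z in [("bl",(507,157),.123),("br",(641,205),.123)]: print("scene",k,plane("scene",s(*a),z))
x=P["br"]-P["bl"];print("bolt dist",np.linalg.norm(x),"mid",(P["br"]+P["bl"])/2,"yaw of x",np.arctan2(x[1],x[0]))
# green guides/tube axis : tube silhouette edges in top; jar/ring
for k,a,z in [("stopL",(65,165),.06),("stopR",(132,118),.06),("stopfl",(78,182),.06),("stopfr",(148,135),.06),("tubeendL",(284,434),.0355),("tubeendR",(328,402),.0355),("tubetopend",(304,422),.045),("jar",(222,35),.078),("ring",(328,111),.02)]: print(k,plane("top",t(*a),z))
E
```

```text
ball [0.627  0.359  0.1799] 0.0008
bl [0.5125 0.4148 0.1218] 0.0027
br [0.5693 0.3412 0.1224] 0.0015
hubtop [0.543  0.3783 0.1939] 0.0007
bl [0.5111 0.4151 0.123 ]
br [0.5685 0.3415 0.123 ]
hubtop [0.5429 0.3781 0.196 ]
ball [0.6264 0.3591 0.181 ]
scene bl [0.5134 0.4135 0.123 ]
scene br [0.5698 0.3407 0.123 ]
bolt dist 0.09334579848057334 mid [0.5398 0.3783 0.123 ] yaw of x -0.9085386076221531
stopL [0.612  0.4735 0.06  ]
stopR [0.6497 0.423  0.06  ]
stopfl [0.5989 0.463  0.06  ]
stopfr [0.6365 0.4103 0.06  ]
tubeendL [0.4106 0.3019 0.0355]
tubeendR [0.4357 0.2686 0.0355]
tubetopend [0.4196 0.2872 0.045 ]
jar [0.7115 0.3547 0.078 ]
ring [0.6677 0.27   0.02  ]
```

Screw axis ≈ (0.542, 0.378), push direction yaw ≈ 0.657, and the tube is about 51 mm short, which all agrees with the given sizes. The lever points at yaw −0.22. I'll move to staging behind the tube with the fingers shut, then turn.

apply_moves:
  targets:
    - [0,0,0,-20.6,-23.4,0,0]
    - [0,0,0,-20.6,-23.4,0,0]
    - [0,0,0,-20.6,-23.4,0,0]
    - [0,0,0,-20.6,-23.4,0,0]
    - [0,0,0,-20.6,-23.4,0,0]
    - [0,0,0,-20.6,-23.4,0,0]
    - [0,0,0,-20.6,-23.4,0,0]
    - [0,0,0,-20.6,-23.4,0,0]
    - [0,0,0,-20.6,-23.4,0,0]
    - [0,0,0,-20.6,-23.4,0,0]
    - [0,0,0,-20.6,-23.4,0,0]
    - [0,0,0,-20.6,-23.4,0,0]
    - [0,0,0,-20.6,-23.4,0,0]
    - [0,0,0,-20.6,-23.4,0,0]
    - [0,0,0,-20.6,-23.4,0,0]
    - [0,0,0,-20.6,-23.4,0,0]
  grip_force: 20

```text
time: 1.43
tcp_pos: [0.3996, 0.2672, 0.2186]
eef_rot: [-0.0, 0.112, 0.994, -0.0]
force: [1.3, 0.7, 0.0]
finger_gap: 0.0006
finger_force: 0.0
```

apply_moves:
  targets:
    - [0,0,-0.11,0,0,0,0]
    - [0,0,-0.11,0,0,0,0]
    - [0,0,-0.11,0,0,0,0]
    - [0,0,-0.11,0,0,0,0]
    - [0,0,-0.11,0,0,0,0]
    - [0,0,-0.11,0,0,0,0]
    - [0,0,-0.11,0,0,0,0]
    - [0,0,-0.111,0,0,0,0]
    - [0,0,0,0,0,0,0]
    - [0,0,0,0,0,0,0]

```text
time: 2.27
tcp_pos: [0.3992, 0.2685, 0.2185]
eef_rot: [-0.0, -0.321, 0.947, 0.0]
force: [0.4, 0.5, -0.3]
finger_gap: 0.0005
finger_force: 0.0
```

```bash
cat >> h.py <<'E'
from scipy.spatial.transform import Rotation as R
def tool(): # rotation matrix, tcp
    st=get_state();w,x,y,z=st["eef_rot"];return R.from_quat([x,y,z,w]).as_matrix(),np.array(st["tcp_pos"]),st
def go(p):
    M,c,_=tool();return np.round(1000*M.T@(np.array(p)-c),1)
AX=np.array([.542,.378]);D=np.array([np.cos(.657),np.sin(.657)]);X=np.array([D[1],-D[0]])
E
python3 - <<'E'
from h import *
M,c,st=tool();print(M.round(3),c,st["time"],np.round(st["q"],2),np.round(st["force"],1),st["finger_gap"]);print(go([*(AX-.18*D),.1]), "yaw err",np.arctan2(*M[1::-1,0])-(.657-np.pi))
p=camera_params("wrist");print(np.round(p["world_from_camera"],3).tolist())
cv2.imwrite("pics/w1.png",snapshot("wrist")[:,:,::-1])
E
```

```text
[[-0.794 -0.608 -0.   ]
 [-0.608  0.794 -0.   ]
 [ 0.     0.    -1.   ]] [0.39921936 0.26847373 0.21850088] 2.2667 [-0.55  0.32 -0.2   2.14  0.1   0.7   1.41] [ 0.4  0.5 -0.3] 0.0005135145651292248
[  0.   -0.5 118.5] yaw err -0.0035394561940180758
[[-0.607, 0.766, 0.211, 0.34], [0.794, 0.585, 0.162, 0.225], [0.0, 0.266, -0.964, 0.384], [0.0, 0.0, 0.0, 1.0]]
```

View pics/w1.png

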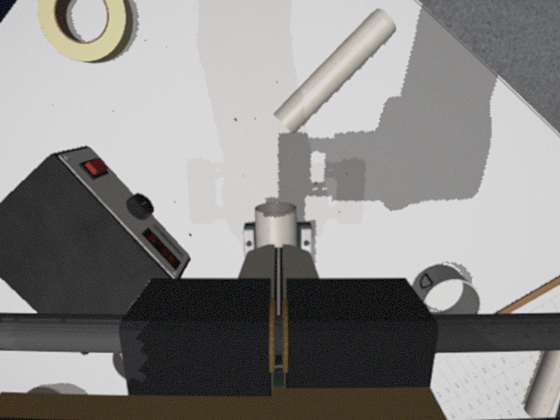

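The wrist view shows the tube end at (276,208), in line with the shut fingers at column 279. The black box is clear to the left. I'll go down and push.

apply_moves:
  targets:
    - [0,0,0,0,0,30,0]
    - [0,0,0,0,0,30,0]
    - [0,0,0,0,0,30,0]
    - [0,0,0,0,0,30,0]
    - [0,0,0,0,0,30,0]
    - [0,0,0,0,0,20,0]
    - [0,0,0,0,0,17,0]
    - [0,0,0,0,0,0,0]
    - [0,0,0,-5,0,0,0]
    - [0,0,0,-5,0,0,0]
    - [0,0,0,-4,0,0,0]
    - [0,0,0,0,0,0,0]

```text
time: 3.32
tcp_pos: [0.4119, 0.2784, 0.0328]
eef_rot: [0.001, -0.322, 0.947, 0.001]
force: [-0.8, 0.9, 0.3]
finger_gap: 0.0005
finger_force: 0.0
```

apply_moves:
  targets:
    - [0,0,0,-4,0,0,0]
    - [0,0,0,-4,0,0,0]
    - [0,0,0,-4,0,0,0]
    - [0,0,0,-4,0,0,0]
    - [0,0,0,-4,0,0,0]
    - [0,0,0,-4,0,0,0]
    - [0,0,0,-4,0,0,0]
    - [0,0,0,-4,0,0,0]
    - [0,0,0,-4,0,0,0]

```text
time: 4.07
tcp_pos: [0.4391, 0.2995, 0.0316]
eef_rot: [-0.0, -0.323, 0.946, -0.0]
force: [-1.5, -0.6, 1.4]
finger_gap: 0.0006
finger_force: 0.7
```

apply_moves:
  targets:
    - [0,0,0,-3,0,0,0]
    - [0,0,0,-3,0,0,0]
    - [0,0,0,-3,0,0,0]
    - [0,0,0,-3,0,0,0]

```text
time: 4.4
tcp_pos: [0.4485, 0.3068, 0.0316]
eef_rot: [0.0, -0.323, 0.946, 0.0]
force: [0.2, -0.6, -0.2]
finger_gap: 0.0001
finger_force: 0.4
```

apply_moves:
  targets:
    - [0,0,0,-3,0,0,0]
    - [0,0,0,-3,0,0,0]
    - [0,0,0,0,0,0,0]

```text
time: 4.65
tcp_pos: [0.4538, 0.3109, 0.0317]
eef_rot: [0.0, -0.323, 0.946, 0.0]
force: [-0.6, 0.9, -0.7]
finger_gap: 0.0003
finger_force: 0.0
```

apply_moves:
  targets:
    - [0,0,0,-2,0,0,0]
    - [0,0,0,-2,0,0,0]
    - [0,0,0,0,0,0,0]

```text
time: 4.9
tcp_pos: [0.4545, 0.3113, 0.0314]
eef_rot: [-0.002, -0.323, 0.946, -0.001]
force: [-6.7, -3.2, 3.4]
finger_gap: 0.0008
finger_force: 3.1
```

apply_moves:
  targets:
    - [0,0,0,-2,0,0,0]
    - [0,0,0,-1,0,0,0]
    - [0,0,0,0,0,0,0]

```text
time: 5.15
tcp_pos: [0.4545, 0.3112, 0.0312]
eef_rot: [-0.004, -0.323, 0.946, -0.002]
force: [-11.4, -7.2, 8.7]
finger_gap: 0.0006
finger_force: 6.7
```

Stalled with 13 N at the expected home position. I'll back off, rise and check.

apply_moves:
  targets:
    - [0,0,0,7,0,0,0]
    - [0,0,0,15,0,0,0]
    - [0,0,0,20,0,0,0]
    - [0,0,0,0,0,-30,0]
    - [0,0,0,0,0,-35,0]
    - [0,0,0,0,0,-35,0]
    - [0,0,0,0,0,-35,0]
    - [0,0,0,0,0,-35,0]
    - [0,0,0,0,0,-35,0]
    - [0,0,0,0,0,-35,0]
    - [0,0,0,0,0,0,0]

```text
time: 6.07
tcp_pos: [0.4277, 0.2908, 0.2781]
eef_rot: [0.005, -0.323, 0.947, 0.002]
force: [1.1, 0.6, -0.5]
finger_gap: 0.0005
finger_force: 0.0
```

Run:
```python
from h import *
M,c,st=tool();print(c,st["time"],np.round(st["force"],1))
yaw=.55;print("over start",go([.542+.05*np.cos(yaw),.378+.05*np.sin(yaw),.27]))
a=snapshot("top")[125:275,220:340,::-1];b=snapshot("scene")[160:290,250:350,::-1]
a=cv2.resize(a,(400,500),interpolation=cv2.INTER_CUBIC);b=cv2.resize(b,(385,500),interpolation=cv2.INTER_CUBIC)
cv2.imwrite("pics/crop2.png",np.clip(np.hstack([a,b])*1.5,0,255).astype(np.uint8))
```

```text
[0.42766544 0.29081541 0.27810434] 6.0667 [ 1.1  0.6 -0.5]
over start [-193.4   -6.1   10.2]
```

View pics/crop2.png

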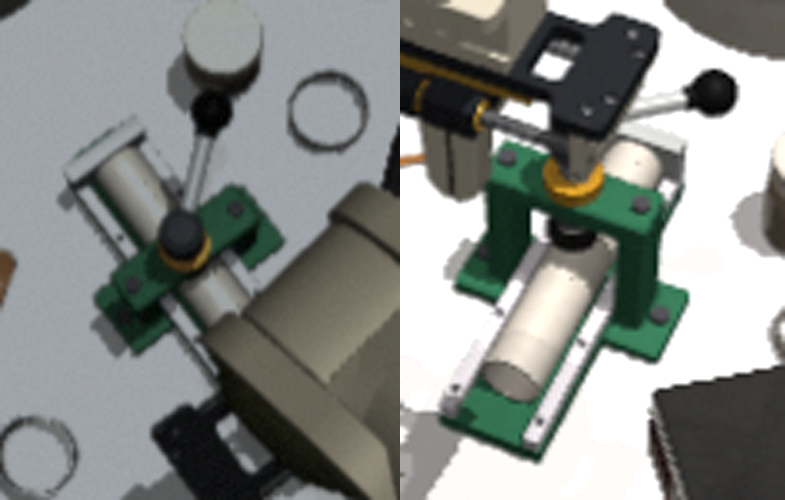

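The picture shows the tube end up against the stop at crop (110,155), with the lever and neighbours unmoved. Next I'll go over to the counter-clockwise side of the arm and down.

apply_moves:
  targets:
    - [0,0,0,-30,-1,0,0]
    - [0,0,0,-33,-1,0,0]
    - [0,0,0,-33,-1,0,0]
    - [0,0,0,-33,-1,0,0]
    - [0,0,0,-33,-1,0,0]
    - [0,0,0,-31.4,-1.1,0,0]
    - [0,0,0,0,0,0,0]
    - [0,0,0,0,0,20,0]
    - [0,0,0,0,0,25,0]
    - [0,0,0,0,0,25,0]
    - [0,0,0,0,0,20,0]
    - [0,0,0,0,0,20,0]
    - [0,0,0,0,0,10,0]
    - [0,0,0,0,0,10,0]
    - [0,0,0,0,0,0,0]

```text
time: 7.42
tcp_pos: [0.581, 0.4014, 0.139]
eef_rot: [-0.002, -0.323, 0.946, -0.001]
force: [-1.1, -1.2, 0.7]
finger_gap: -0.0
finger_force: 0.0
```

Run:
```python
from h import *
M,c,st=tool();print(c,st["time"],np.round(st["force"],1),np.round(st["q"],2))
# circle waypoints clockwise in tool frame, from nominal; z to .146
r=.05;prev=np.array(c);y=.55;M0=M
for i in range(44):
    y-=0.2 ;p=np.array([*(AX+r*np.array([np.cos(y),np.sin(y)])),.146]);d=1000*M0.T@(p-prev);prev=p
    print(i,round(y,2),np.round(d,1).tolist())
```

```text
[0.58104465 0.40138434 0.13895502] 7.4167 [-1.1 -1.2  0.7] [-0.58  0.66 -0.17  1.7   0.15  0.79  1.41]
0 0.35 [-2.4, -9.8, -7.1]
1 0.15 [4.0, -9.2, 0.0]
2 -0.05 [5.7, -8.2, 0.0]
3 -0.25 [7.2, -6.9, 0.0]
4 -0.45 [8.4, -5.3, 0.0]
5 -0.65 [9.3, -3.5, 0.0]
6 -0.85 [9.9, -1.6, 0.0]
7 -1.05 [10.0, 0.4, 0.0]
8 -1.25 [9.7, 2.3, 0.0]
9 -1.45 [9.0, 4.2, 0.0]
10 -1.65 [8.0, 5.9, 0.0]
11 -1.85 [6.7, 7.4, 0.0]
12 -2.05 [5.1, 8.6, 0.0]
13 -2.25 [3.3, 9.4, 0.0]
14 -2.45 [1.3, 9.9, 0.0]
15 -2.65 [-0.7, 10.0, -0.0]
16 -2.85 [-2.6, 9.6, -0.0]
17 -3.05 [-4.5, 8.9, -0.0]
18 -3.25 [-6.2, 7.9, -0.0]
19 -3.45 [-7.6, 6.5, -0.0]
20 -3.65 [-8.7, 4.8, -0.0]
21 -3.85 [-9.5, 3.0, -0.0]
22 -4.05 [-9.9, 1.0, -0.0]
23 -4.25 [-9.9, -0.9, -0.0]
24 -4.45 [-9.6, -2.9, -0.0]
25 -4.65 [-8.8, -4.7, -0.0]
26 -4.85 [-7.7, -6.4, -0.0]
27 -5.05 [-6.2, -7.8, -0.0]
28 -5.25 [-4.6, -8.9, -0.0]
29 -5.45 [-2.7, -9.6, -0.0]
30 -5.65 [-0.8, -10.0, -0.0]
31 -5.85 [1.2, -9.9, 0.0]
32 -6.05 [3.2, -9.5, 0.0]
33 -6.25 [5.0, -8.6, 0.0]
34 -6.45 [6.6, -7.5, 0.0]
35 -6.65 [8.0, -6.0, 0.0]
36 -6.85 [9.0, -4.3, 0.0]
37 -7.05 [9.7, -2.4, 0.0]
38 -7.25 [10.0, -0.5, 0.0]
39 -7.45 [9.9, 1.5, 0.0]
40 -7.65 [9.4, 3.5, 0.0]
41 -7.85 [8.5, 5.2, 0.0]
42 -8.05 [7.3, 6.8, 0.0]
43 -8.25 [5.8, 8.1, 0.0]
```

apply_moves:
  targets:
    - [0,0,0,-2.4,-9.8,-6,0]
    - [0,0,0,4,-9.2,0,0]
    - [0,0,0,5.7,-8.2,0,0]
    - [0,0,0,7.2,-6.9,0,0]
    - [0,0,0,8.4,-5.3,0,0]
    - [0,0,0,9.3,-3.5,0,0]
    - [0,0,0,9.9,-1.6,0,0]
    - [0,0,0,10,0.4,0,0]
    - [0,0,0,9.7,2.3,0,0]
    - [0,0,0,9,4.2,0,0]
    - [0,0,0,8,5.9,0,0]
    - [0,0,0,6.7,7.4,0,0]

```text
time: 8.42
tcp_pos: [0.5294, 0.3291, 0.148]
eef_rot: [0.0, -0.322, 0.947, -0.001]
force: [3.9, -0.5, 0.1]
finger_gap: 0.0004
finger_force: 1.7
```

Run:
```python
from h import *
M,c,st=tool();e=c[:2]-AX;print(c,np.hypot(*e),np.arctan2(e[1],e[0]),st["time"],np.round(st["force"],1),np.round(st["torque"],2))
a=snapshot("top")[100:250,200:360,::-1];b=snapshot("scene")[130:280,240:360,::-1]
a=cv2.resize(a,(427,400),interpolation=cv2.INTER_CUBIC);b=cv2.resize(b,(320,400),interpolation=cv2.INTER_CUBIC)
cv2.imwrite("pics/crop3.png",np.clip(np.hstack([a,b])*1.5,0,255).astype(np.uint8))
```

```text
[0.52939129 0.32907779 0.14797708] 0.05052090295860674 -1.8230366993666016 8.4167 [ 3.9 -0.5  0.1] [ 0.01 -0.84 -0.02]
```

View pics/crop3.png

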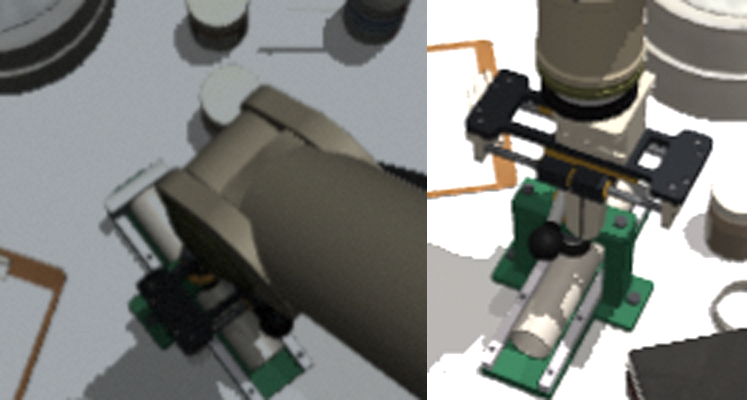

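The picture shows the finger pushing the arm and the ball leading at crop (545,240); the contact force is about 4 N. I'll keep winding.

apply_moves:
  targets:
    - [0,0,0,5.1,8.6,0,0]
    - [0,0,0,3.3,9.4,0,0]
    - [0,0,0,1.3,9.9,0,0]
    - [0,0,0,-0.7,10,0,0]
    - [0,0,0,-2.6,9.6,0,0]
    - [0,0,0,-4.5,8.9,0,0]
    - [0,0,0,-6.2,7.9,0,0]
    - [0,0,0,-7.6,6.5,0,0]
    - [0,0,0,-8.7,4.8,0,0]
    - [0,0,0,-9.5,3,0,0]
    - [0,0,0,-9.9,1,0,0]
    - [0,0,0,-9.9,-0.9,0,0]
    - [0,0,0,-9.6,-2.9,0,0]
    - [0,0,0,-8.8,-4.7,0,0]
    - [0,0,0,-7.7,-6.4,0,0]
    - [0,0,0,-6.2,-7.8,0,0]
    - [0,0,0,-4.6,-8.9,0,0]
    - [0,0,0,-2.7,-9.6,0,0]
    - [0,0,0,-0.8,-10,0,0]

```text
time: 10.1
tcp_pos: [0.5845, 0.4086, 0.1478]
eef_rot: [0.001, -0.323, 0.946, 0.001]
force: [-3.7, 2.4, -1.7]
finger_gap: 0.0004
finger_force: 1.8
```

Run:
```python
from h import *
M,c,st=tool();e=c[:2]-AX;print(c,np.hypot(*e),np.arctan2(e[1],e[0])-2*np.pi,st["time"],np.round(st["force"],1),np.round(st["torque"],2))
```

```text
[0.58447583 0.40859432 0.14776408] 0.05234699686474728 -5.658980499536153 10.1 [-3.7  2.4 -1.7] [ 0.76  0.64 -0.04]
```

apply_moves:
  targets:
    - [0,0,0,1.2,-9.9,0,0]
    - [0,0,0,3.2,-9.5,0,0]
    - [0,0,0,5,-8.6,0,0]
    - [0,0,0,6.6,-7.5,0,0]
    - [0,0,0,8,-6,0,0]
    - [0,0,0,9,-4.3,0,0]
    - [0,0,0,9.7,-2.4,0,0]
    - [0,0,0,10,-0.5,0,0]
    - [0,0,0,9.9,1.5,0,0]
    - [0,0,0,9.4,3.5,0,0]
    - [0,0,0,8.5,5.2,0,0]
    - [0,0,0,7.3,6.8,0,0]
    - [0,0,0,5.8,8.1,0,0]
    - [0,0,0,4,9.1,0,0]
    - [0,0,0,2.1,9.7,0,0]
    - [0,0,0,0.1,10,0,0]
    - [0,0,0,-1.9,9.8,0,0]

```text
time: 11.52
tcp_pos: [0.4954, 0.359, 0.1473]
eef_rot: [-0.001, -0.323, 0.947, -0.001]
force: [2.6, -4.4, -0.3]
finger_gap: 0.0003
finger_force: 2.0
```

Run:
```python
from h import *
M,c,st=tool();e=c[:2]-AX;print(c,np.hypot(*e),np.arctan2(e[1],e[0])-2*np.pi,st["time"],np.round(st["force"],1))
y=-9.05;M0=np.array([[-D[0],-D[1]],[-D[1],D[0]]]);prev=e
for i in range(34):
    y-=0.1;p=.05*np.array([np.cos(y),np.sin(y)]);print(round(y,2),np.round(1000*M0.T@(p-prev),1).tolist());prev=p
```

```text
[0.49541592 0.35896757 0.14728899] 0.0503220569046744 -9.036913484309522 11.5167 [ 2.6 -4.4 -0.3]
-9.15 [-2.1, 5.3]
-9.25 [-2.1, 4.5]
-9.35 [-2.5, 4.3]
-9.45 [-3.0, 4.0]
-9.55 [-3.3, 3.7]
-9.65 [-3.7, 3.4]
-9.75 [-4.0, 3.0]
-9.85 [-4.3, 2.6]
-9.95 [-4.5, 2.1]
-10.05 [-4.7, 1.7]
-10.15 [-4.9, 1.2]
-10.25 [-5.0, 0.7]
-10.35 [-5.0, 0.2]
-10.45 [-5.0, -0.3]
-10.55 [-4.9, -0.8]
-10.65 [-4.8, -1.3]
-10.75 [-4.7, -1.8]
-10.85 [-4.5, -2.2]
-10.95 [-4.2, -2.7]
-11.05 [-3.9, -3.1]
-11.15 [-3.6, -3.4]
-11.25 [-3.3, -3.8]
-11.35 [-2.9, -4.1]
-11.45 [-2.4, -4.4]
-11.55 [-2.0, -4.6]
-11.65 [-1.5, -4.8]
-11.75 [-1.0, -4.9]
-11.85 [-0.5, -5.0]
-11.95 [-0.0, -5.0]
-12.05 [0.5, -5.0]
-12.15 [0.9, -4.9]
-12.25 [1.4, -4.8]
-12.35 [1.9, -4.6]
-12.45 [2.4, -4.4]
```

apply_moves:
  targets:
    - [0,0,0,-2.1,5.3,0,0]
    - [0,0,0,-2.1,4.5,0,0]
    - [0,0,0,-2.5,4.3,0,0]
    - [0,0,0,-3,4,0,0]
    - [0,0,0,-3.3,3.7,0,0]
    - [0,0,0,-3.7,3.4,0,0]

```text
time: 12.02
tcp_pos: [0.4943, 0.3908, 0.1474]
eef_rot: [-0.0, -0.323, 0.946, -0.0]
force: [-0.0, -3.7, -0.0]
finger_gap: 0.0005
finger_force: 1.5
```

apply_moves:
  targets:
    - [0,0,0,-4,3,0,0]
    - [0,0,0,-4.3,2.6,0,0]
    - [0,0,0,-4.5,2.1,0,0]
    - [0,0,0,-4.7,1.7,0,0]

```text
time: 12.35
tcp_pos: [0.5024, 0.4087, 0.1474]
eef_rot: [-0.001, -0.323, 0.947, -0.0]
force: [-3.1, -5.9, 0.1]
finger_gap: 0.0003
finger_force: 2.6
```

apply_moves:
  targets:
    - [0,0,0,-4.9,1.2,0,0]
    - [0,0,0,-5,0.7,0,0]
    - [0,0,0,-5,0.2,0,0]
    - [0,0,0,-5,-0.3,0,0]

```text
time: 12.68
tcp_pos: [0.5093, 0.4164, 0.1464]
eef_rot: [-0.01, -0.322, 0.947, -0.004]
force: [-38.1, -27.7, 30.8]
finger_gap: 0.0006
finger_force: 23.3
```

apply_moves:
  targets:
    - [0,0,0,-4.9,-0.8,0,0]
    - [0,0,0,-4.8,-1.3,0,0]
    - [0,0,0,-4.7,-1.8,0,0]

```text
time: 12.93
tcp_pos: [0.5105, 0.4168, 0.1463]
eef_rot: [-0.022, -0.323, 0.946, -0.007]
force: [-80.8, -44.4, 62.7]
finger_gap: 0.0008
finger_force: 46.8
```

Hard stop reached, with force rising sharply. I'll back off along the arc, then rise.

apply_moves:
  targets:
    - [0,0,0,9.5,3.1,0,0]
    - [0,0,0,9.9,1.1,0,0]
    - [0,0,0,10,-1,0,0]
    - [0,0,0,8,-3,0,0]
    - [0,0,0,0,0,0,0]
    - [0,0,0,0,0,-20,0]
    - [0,0,0,0,0,-35,0]
    - [0,0,0,0,0,-35,0]
    - [0,0,0,0,0,-35,0]
    - [0,0,0,30,20,0,0]
    - [0,0,0,30,20,0,0]
    - [0,0,0,30,20,0,0]
    - [0,0,0,30,20,0,0]
    - [0,0,0,30,20,0,0]
    - [0,0,0,30,20,0,0]
    - [0,0,0,30,20,0,0]
    - [0,0,0,0,0,0,0]

```text
time: 14.35
tcp_pos: [0.2444, 0.3886, 0.2734]
eef_rot: [-0.0, -0.325, 0.946, 0.001]
force: [0.2, -0.5, -0.6]
finger_gap: 0.0001
finger_force: 0.0
```

Run:
```python
from h import *
M,c,st=tool();print(c,st["time"],np.round(st["force"],1))
a=snapshot("top")[125:275,220:340,::-1];b=snapshot("scene")[160:290,250:350,::-1]
a=cv2.resize(a,(400,500),interpolation=cv2.INTER_CUBIC);b=cv2.resize(b,(385,500),interpolation=cv2.INTER_CUBIC)
cv2.imwrite("pics/crop4.png",np.clip(np.hstack([a,b])*1.5,0,255).astype(np.uint8))
```

```text
[0.2444322  0.38863932 0.2734367 ] 14.35 [ 0.2 -0.5 -0.6]
```

View pics/crop4.png

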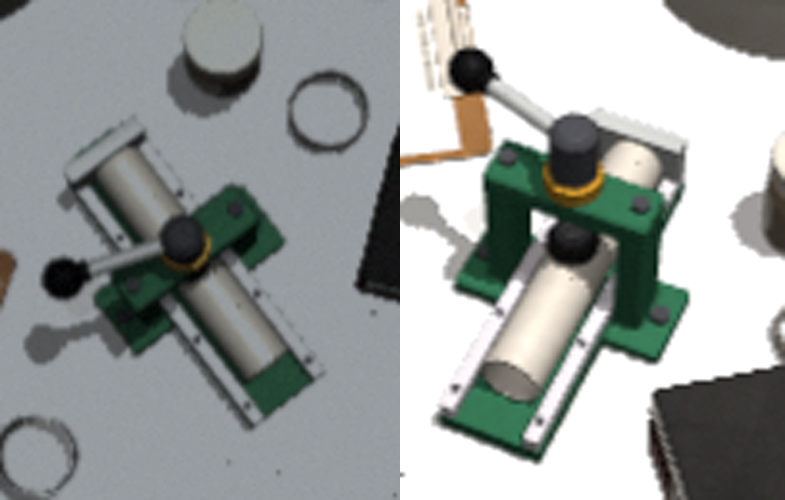

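The picture shows the hub seated on the brass nut, the pad on the tube, the tube still at the stop, and the neighbours unmoved. I'll check the ball's height (expected 159 mm) before handing in.

Run:
```python
from h import *
b,e=tri(t(64,278),s(470,69));d=b[:2]-AX;print(b,e,np.hypot(*d),np.arctan2(d[1],d[0])-4*np.pi)
for k,uv in [("end",(270,360))]:print(plane("top",t(*uv),.045))
if abs(b[2]-.159)<.005: print(hand_in())
```

```text
[0.51094296 0.45982808 0.16145293] 0.0002991891719943823 0.08752356891376122 -10.63282920795571
[0.46628429 0.31366292 0.045     ]
the job is handed in; nothing more can be done
None
```

The tube was pushed home against the stop and the lever wound clockwise to its hard stop. I measured the ball at 161 mm, where tight is 159 mm. The pad is down on the tube and the neighbours look unmoved. The job is handed in, but no verdict came back; force on the wrist peaked at about 110 N at the stop (limit 120 N).

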